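# Press a tub's lid shut all round its rim

### The job

The lid is only resting on the clear tub of glass offcuts: press down round its rim, section by section, until all four sections have clicked shut. Only press with the fingertips: leave the tub standing where it is, do not pick it up, tip it or crush it, and leave the spool, marker and glass cutter round it alone. Finish with the hand clear of the tub.

Things in the scene. Friction and masses are not known exactly. Their poses are not given: they have to be found in the camera images.
- tub: clear round plastic tub of glass offcuts (about 1.2 kg in all), loose on the flat work towel (its top 4.5 mm above the table), with a white press-on lid; 143 mm across its rim, 152 mm across the lid, 109 mm high with the lid shut. Origin at the centre of its underside, z up. More than 45 N crushes it
- lid_center (a point): centre of the lid, level with the shut rim, 109 mm above the tub's underside. The rim is a ring 60 to 76 mm from here, slit into four equal sections; inside it the panel is fixed and lies 4 mm lower. A section up yields to about 6 N straight down on its crown, clicks and bottoms firmly; 10 to 20 N is safe. All four sections start up
- rim1 (a joint): angle of rim section 1, on the tub's +x side (its skirt has a small lift tab): 0.17 rad = sprung up (its crown about 6 mm too high), 0 = clicked shut. Below about 0.08 its bead is past the lip and it snaps down to 0 by itself; above that it springs up again
- rim1_top (a point): point on top of the crown of rim section 1, at the middle of its arc, 67 mm from the tub's axis: the place to press; it moves with the section (109 mm above the tub's underside when shut, about 115 mm when up). x points outward from the tub's axis, z up from the crown
- rim2 (a joint): angle of rim section 2, on the tub's +y side: 0.17 rad = sprung up (its crown about 6 mm too high), 0 = clicked shut. Below about 0.08 its bead is past the lip and it snaps down to 0 by itself; above that it springs up again
- rim2_top (a point): point on top of the crown of rim section 2, at the middle of its arc, 67 mm from the tub's axis: the place to press; it moves with the section (109 mm above the tub's underside when shut, about 115 mm when up). x points outward from the tub's axis, z up from the crown
- rim3 (a joint): angle of rim section 3, on the tub's -x side: 0.17 rad = sprung up (its crown about 6 mm too high), 0 = clicked shut. Below about 0.08 its bead is past the lip and it snaps down to 0 by itself; above that it springs up again
- rim3_top (a point): point on top of the crown of rim section 3, at the middle of its arc, 67 mm from the tub's axis: the place to press; it moves with the section (109 mm above the tub's underside when shut, about 115 mm when up). x points outward from the tub's axis, z up from the crown
- rim4 (a joint): angle of rim section 4, on the tub's -y side: 0.17 rad = sprung up (its crown about 6 mm too high), 0 = clicked shut. Below about 0.08 its bead is past the lip and it snaps down to 0 by itself; above that it springs up again
- rim4_top (a point): point on top of the crown of rim section 4, at the middle of its arc, 67 mm from the tub's axis: the place to press; it moves with the section (109 mm above the tub's underside when shut, about 115 mm when up). x points outward from the tub's axis, z up from the crown
- solder_spool: spool of solder wire, 52 mm across, 46 mm high, standing next to the tub; bystander, to be left alone; origin at the centre of its underside
- glass_cutter: green pencil-shaped glass cutter, 142 mm long, lying at the right front of the tub; bystander, to be left alone; origin at the centre of its underside
- marker: white and red marker pen, 135 mm long, lying in front of the tub, towards the robot; bystander, to be left alone; origin at the centre of its underside
Not all that is in view belongs to the job. There is more than one size of the tub; the job needs the larger.

How it is judged:
By the outcome, as a careful person would: the job done as asked, in the order asked, and still so for the second after the job is handed in, with the robot touching nothing.
It also fails if it takes over 54 s, if anything falls off the work surface, if the arm or the gripper's body presses on something with over 40 N, if the wrist force passes 120 N, or if a joint passes its speed limit or range.

### The arm

A 6-joint arm with a two-finger parallel gripper is mounted at the origin on a cart in front of the work surface, level with it; the furniture and walls round the work are solid. World frame = base frame: x ahead of the robot, y to its left, z up, the work surface at z = 0. Lengths are in m, angles in degrees, forces in N, time in s.
With the tool pointing down it reaches from about 0.25 to 0.725 m from the base axis. Payload 9.7 kg.
Tool frame: the origin (TCP) lies at the very end of the fingers, on their centre line; the grasp point (between the pads) lies 19 mm behind it (bot.hold_point_z is the distance from the TCP to the grasp point, in m); z points along the fingers, y is the line along which they close (so a half turn about z gives the same grasp; the last joint's range is limited). The gripper opens to 85 mm and grips with 20 to 120 N. Pads are 22 mm wide; open, the fingers measure 114 mm over their backs; the gripper's body (76 mm by 85 mm) begins 54 mm behind the grasp point. The pads swing forward as they close: fully open they stand 13 mm farther back than shut.
Start: joints at [-63.942, 4.979, 10.078, 95.1, 0, 90], TCP at [0.242, -0.494, 0.231] pointing down, gripper open.
Joint ranges: [-179.16, 179.16], [-48.56, 103.87], [-65.8, 70.77], [-126.05, 130.52], [-82.76, 87.17], [-180, 180]. Speed limits (degrees/s): [127.2, 127.2, 147.25, 180, 180, 180].

### API

Orientations are given as [roll, pitch, yaw] about the fixed x, y, z axes, in that order (R = Rz(yaw) Ry(pitch) Rx(roll)).
In Python, from workcell import bot gives the robot as it stands.
- The arm moves only by the tool play_rows, never from a script. Its argument "targets" is a list of rows, each an object with "grip": the closure in counts, from 0 (fully open) to 255 (shut); "linear": the shift along the world's x, y, z in cm, a list of three; "delta_rot": the turn, a rotation vector about the world's x, y, z in rad, a list of three. A call has 1 to 10 rows; each row is the pose to reach, as a shift and turn from the pose commanded when the call began; what a row does not reach only later rows make up. A row lasts 1/10 s, in which the tool goes at most 50 mm and 8.59 degrees, less where a joint would pass 70% of its speed; a pose out of reach is approached as far as the arm can. A call with a gripper value outside its range is refused whole. The fingers move at their own pace and stop on an object; "force" is the grip in N (left out, the last holds). Time passes only in rows, so rows that repeat a pose let the fingers close. It gives the time, the measured TCP pose, the force, the opening and the grip force at its end, in the units of the state.
- bot.get_obs(): the state, without advancing time (a new reading comes with each control period).
- bot.camera(name): name is "scene" or "top" or "wrist"; returns a dict with "color" (400x640x3 uint8, red, green, blue), "range_z" (400x640 float32, m along the optical axis (not along the pixel's ray), 0 where there is no reading), "fov_y" (degrees; the focal length in pixels is half the picture's height over the tangent of half this angle, whatever the lens; pixels are square), "cx", "cy" (the principal point, pixels), "dist_coeffs" ([k1, k2, p1, p2, k3] as OpenCV has them; the pictures are not rectified), "world_to_cam" (4x4, takes a point from world to camera coordinates). Camera axes: x right, y up, looking along -z (the intrinsics and any distortion apply to the point x, -y, -z); pixel columns grow to the right and rows downward; lengths in m; the calibration is good to about 2 mm. A picture is of the moment at which its call begins.
- bot.job_done(): hands the job in; it is judged then, once.
Trained networks look in a picture, given as the dict that the camera call returned (one of the last four; its "shot" number tells which), for a name from the list of things; names that differ only in an ending like _2 or _b are one class to them, and where a whole thing is asked for, a point or a joint stands for the part that bears it (a point fixed in the world has none). Each returns a list of dicts, best first, with "conf" (0 to 1); they miss things now and then, are a little off and sometimes report something else, mostly with a low value. They report only what shows in the picture. A call takes as long as a camera call. They do not tell look-alikes from the thing itself.
- bot.search_frame(picture, target): "box" ([left, top, right, bottom] in pixels, round what is visible of it).
- bot.trace(picture, target): "pixels" (400x640 bool, what is visible of it) and "box" ([left, top, right, bottom] in pixels, round what is visible of it).
- bot.pinpoint(picture, target): "pixel" ([column, row] in pixels: a listed point, or the origin of a listed thing).
The state is a dict: "time": time; "q": joint angles; "qd": joint speeds; "joint_efforts": joint torques, N m; "ee_pos": TCP position; "tcp_rot": TCP orientation; "wrist_force": force on the tool from outside, world axes, zero at the start; "torque": the same for the moment, N m; "opening": finger opening in m; "grasp_force": force on a finger pad.
Only numpy, scipy, OpenCV 4.12 (cv2) and the standard library are available. Lean on these libraries where they do the work, as an engineer would, in place of code of your own. Each camera call takes 0.05 s, during which the arm holds its last target. There are 200 camera calls.

## Working session

There is one attempt and no reset: what is moved stays moved. The work goes in short steps, Python scripts to look and compute and a tool call to move; the robot and the scene stay as the last step left them, time stands still between calls to the robot, and variables do not carry over. Pictures are saved under pics/ and viewed, at most 10 in all, crops included, and the job is handed in when it is done.

Besides the shell and the picture viewer there is one more tool, called as name(argument=value, ...) on one line, values as JSON. play_rows: Moves the arm, as the interface text tells. Its arguments: {"type":"object","properties":{"targets":{"type":"array","items":{"type":"object","properties":{"grip":{"type":"number"},"linear":{"type":"array","items":{"type":"number"}},"delta_rot":{"type":"array","items":{"type":"number"}}}}},"force":{"type":"number"}},"required":["targets"]}

```bash
mkdir -p pics; cat > h.py <<'E'
import numpy as np, cv2
from workcell import bot
def K(c):
    f=200/np.tan(np.radians(c["fov_y"])/2); return np.array([[f,0,c["cx"]],[0,f,c["cy"]],[0,0,1.]])
def ray(c,px):
    n=cv2.undistortPoints(np.array([[px]],float),K(c),np.array(c["dist_coeffs"],float))[0,0]
    return np.array([n[0],-n[1],-1.])
def at_depth(c,px,d):
    p=ray(c,px)*d; return (np.linalg.inv(c["world_to_cam"])@np.r_[p,1])[:3]
def at_z(c,px,z):
    T=np.linalg.inv(c["world_to_cam"]); d=T[:3,:3]@ray(c,px); o=T[:3,3]
    return o+d*(z-o[2])/d[2]
def proj(c,P):
    p=(c["world_to_cam"]@np.r_[P,1])[:3]; q=np.array([[p[0],-p[1],-p[2]]])
    return cv2.projectPoints(q,np.zeros(3),np.zeros(3),K(c),np.array(c["dist_coeffs"],float))[0][0,0]
def save(c,n): cv2.imwrite("pics/"+n,c["color"][:,:,::-1])
E
python3 - <<'E'
from h import *
ims=[]
for n in ["scene","top"]:
    c=bot.camera(n); ims.append(c["color"]); save(c,n+"0.png")
    for t in ["tub","lid_center","rim1_top","rim2_top","rim3_top","rim4_top","solder_spool","marker","glass_cutter"]:
        for r in bot.pinpoint(c,t)[:3]:
            u,v=r["pixel"]; d=c["range_z"][int(v),int(u)]
            print(n,t,round(r["conf"],2),np.round(r["pixel"],1),np.round(at_depth(c,r["pixel"],d),3), np.round(at_z(c,r["pixel"],.1135 if 'l' in t[:1] else .1195),3))
    print([(np.round(r["box"]),r["conf"]) for r in bot.search_frame(c,"tub")])
print(bot.get_obs())
E
```

```text
scene tub 0.92 [264.6 325. ] [0.491 0.3   0.078] [0.472 0.318 0.12 ]
scene lid_center 0.83 [259.7 301.4] [0.529 0.265 0.077] [0.51  0.283 0.114]
scene lid_center 0.7 [328.2 177.5] [ 0.596 -0.097  0.109] [ 0.593 -0.092  0.114]
scene rim1_top 0.7 [309.2 163. ] [ 0.75 -0.25  0.01] [ 0.662 -0.113  0.12 ]
scene rim1_top 0.68 [234. 301.] [0.567 0.292 0.08 ] [0.545 0.31  0.12 ]
scene rim2_top 0.6 [308.4 188.9] [ 0.605 -0.02   0.12 ] [ 0.605 -0.021  0.12 ]
scene rim2_top 0.58 [259.6 322. ] [0.501 0.301 0.08 ] [0.482 0.318 0.12 ]
scene rim3_top 0.72 [287.1 296.5] [0.493 0.229 0.077] [0.473 0.253 0.12 ]
scene rim3_top 0.69 [350.1 188.3] [ 0.524 -0.077  0.119] [ 0.524 -0.076  0.12 ]
scene rim3_top 0.56 [350.5 267.9] [0.445 0.056 0.015] [0.41  0.137 0.12 ]
scene rim4_top 0.54 [347.1 163.2] [ 0.646 -0.304  0.016] [ 0.58  -0.165  0.12 ]
scene rim4_top 0.54 [258.3 278.5] [0.563 0.226 0.079] [0.54  0.249 0.12 ]
scene marker 0.74 [349.3 265.1] [0.451 0.05  0.014] [0.416 0.133 0.12 ]
scene glass_cutter 0.71 [326.2 210.2] [ 0.56  -0.029  0.068] [0.532 0.022 0.12 ]
scene glass_cutter 0.44 [402.9 205.3] 
[... 1511 characters left out ...]
166., 406., 233.]), 0.75)]
{'time': 1.1, 'q': array([-6.39432847e+01,  4.98182813e+00,  1.00795525e+01,  9.50989465e+01,
        6.49269178e-05,  8.99989805e+01]), 'qd': array([-0.05703588,  0.09140101,  0.00858967, -0.05971536,  0.04281975,
        0.04645783]), 'joint_efforts': array([ 1.40369713e-03, -5.20113838e+01,  4.64861584e+01,  1.74530007e-03,
        1.27271574e-04,  1.67759669e-05]), 'ee_pos': array([ 0.24159913, -0.49410892,  0.23126803]), 'tcp_rot': array([-1.79998778e+02, -6.49486642e-05,  2.60577348e+01]), 'wrist_force': array([-0.59646108,  0.04531829, -0.15079546]), 'torque': array([-0.02881729,  0.02266949, -0.00803271]), 'grasp_force': 0.0, 'opening': 0.08577431252529273}
```

View pics/top0.png

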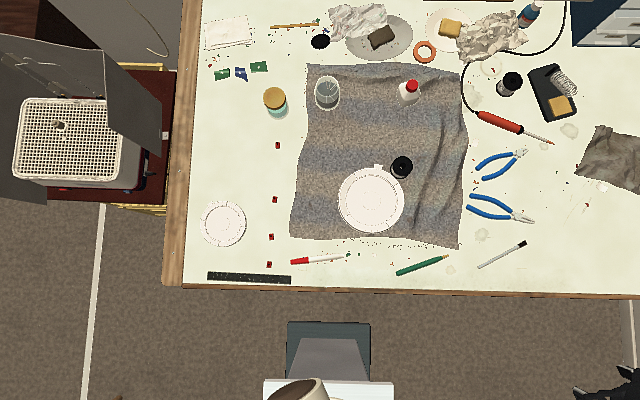

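View pics/scene0.png

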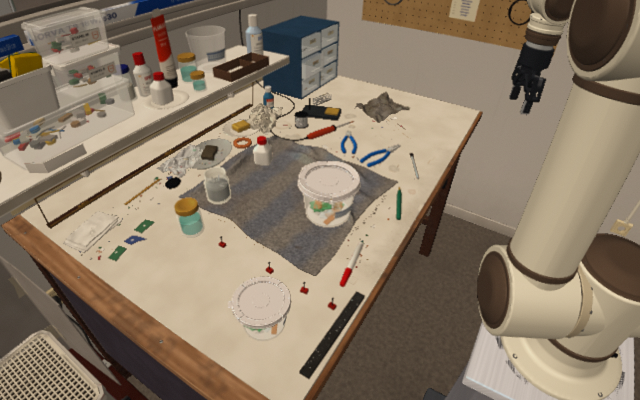

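play_rows(targets=[{"grip": 255, "linear": [5, 5, 0]}, {"grip": 255, "linear": [9, 10, 0]}, {"grip": 255, "linear": [12, 14, 0]}, {"grip": 255, "linear": [15, 18, 0]}, {"grip": 255, "linear": [18, 22, 0]}, {"grip": 255, "linear": [20, 26, 0]}, {"grip": 255, "linear": [22, 30, 0]}, {"grip": 255, "linear": [22, 33, 0]}, {"grip": 255, "linear": [22, 33, 0]}], force=30)

```text
validation failed for argument at $.ta...
```

The big tub's lid is at (371,199) in the top view, with its tab at (378,166) on the far side and the spool at (401,167). The smaller tub is the decoy at (223,223).

play_rows(targets=[{"grip": 255, "linear": [3, 4, 0], "delta_rot": [0, 0, 0]}, {"grip": 255, "linear": [6, 8, 0], "delta_rot": [0, 0, 0]}, {"grip": 255, "linear": [9, 12, 0], "delta_rot": [0, 0, 0]}, {"grip": 255, "linear": [12, 16, 0], "delta_rot": [0, 0, 0]}, {"grip": 255, "linear": [15, 20, 0], "delta_rot": [0, 0, 0]}, {"grip": 255, "linear": [17, 24, 0], "delta_rot": [0, 0, 0]}, {"grip": 255, "linear": [19, 28, 0], "delta_rot": [0, 0, 0]}, {"grip": 255, "linear": [21, 31, 0], "delta_rot": [0, 0, 0]}, {"grip": 255, "linear": [22, 33, 0], "delta_rot": [0, 0, 0]}, {"grip": 255, "linear": [22, 33, 0], "delta_rot": [0, 0, 0]}], force=30)

```text
time: 2.1
ee_pos: [0.4626, -0.1619, 0.2312]
tcp_rot: [-180.0, -0.0, 26.3]
wrist_force: [-0.1, -0.2, -0.6]
opening: -0.0004
grasp_force: 0.0
```

```bash
python3 - <<'E'
from h import *
c=bot.camera("wrist"); save(c,"w1.png")
T=np.linalg.inv(c["world_to_cam"]); print(T[:3,3], -T[:3,2])
for t in ["lid_center","rim1_top","rim2_top","rim3_top","rim4_top"]:
    for r in bot.pinpoint(c,t)[:2]:
        print(t,round(r["conf"],2),np.round(r["pixel"],1),np.round(at_z(c,r["pixel"],.1135 if t[0]=='l' else .1195),3))
def cloud(c,s=1):
    v,u=np.mgrid[0:400:s,0:640:s]; d=c["range_z"][::s,::s].ravel(); uv=np.c_[u.ravel(),v.ravel()].astype(float)
    n=cv2.undistortPoints(uv[:,None],K(c),np.array(c["dist_coeffs"],float))[:,0]
    P=np.c_[n[:,0],-n[:,1],-np.ones(len(n))]*d[:,None]; T=np.linalg.inv(c["world_to_cam"])
    return (P@T[:3,:3].T+T[:3,3])[d>0]
for c in (c,bot.camera("top")):
    P=cloud(c); m=(np.hypot(P[:,0]-.588,P[:,1]+.092)<.1)&(P[:,2]>.1)&(P[:,2]<.13); Q=P[m]
    if len(Q)<10: print(len(Q)); continue
    (x,y),r=cv2.minEnclosingCircle(Q[Q[:,2]>.108][:,:2].astype(np.float32)); print("circle",x,y,r,np.percentile(Q[:,2],[5,50,95,99]),len(Q),Q.min(0),Q.max(0))
E
```

```text
[ 0.53545267 -0.12677671  0.37416067] [-0.28150061 -0.13759995 -0.94964397]
lid_center 0.85 [305.8  20.9] [ 0.586 -0.087  0.113]
rim2_top 0.65 [306.9  19.1] [ 0.587 -0.088  0.12 ]
rim3_top 0.61 [260.9  89. ] [ 0.523 -0.076  0.12 ]
rim4_top 0.71 [371.4  74.9] [ 0.573 -0.153  0.12 ]
rim4_top 0.53 [360.9 202.8] [ 0.472 -0.198  0.12 ]
circle 0.5825318098068237 -0.09076717495918274 0.07622925192117691 [0.10824738 0.11017246 0.12045462 0.12152919] 18500 [ 0.50967491 -0.16560278  0.1017205 ] [ 0.63258648 -0.01647396  0.12327068]
circle 0.5918138027191162 -0.0885806530714035 0.0822632908821106 [0.10766756 0.11158567 0.12181176 0.12336827] 3514 [ 0.51091432 -0.16600238  0.10162461] [ 0.67271333 -0.01114537  0.12640789]
```

View pics/w1.png

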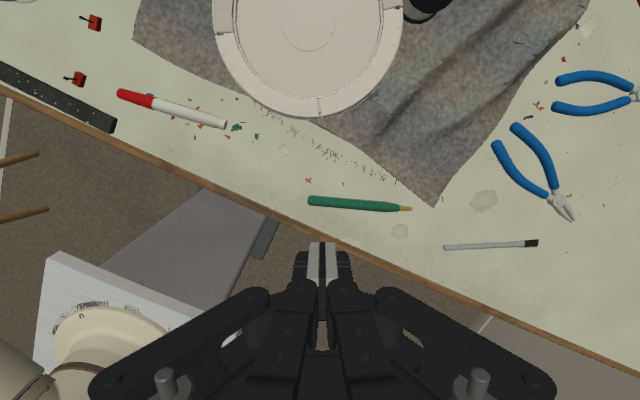

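The wrist view shows the slit between sections 3 and 4 at (319,108), and the others at (222,36) and (393,12). They fit a centre of about (0.587,-0.090) and a yaw of about -12°. I go to section 3 first.

play_rows(targets=[{"grip": 255, "linear": [3, 4, -2], "delta_rot": [0, 0, 0]}, {"grip": 255, "linear": [5, 7, -5], "delta_rot": [0, 0, 0]}, {"grip": 255, "linear": [5.9, 8.6, -8], "delta_rot": [0, 0, 0]}, {"grip": 255, "linear": [5.9, 8.6, -10], "delta_rot": [0, 0, 0]}, {"grip": 255, "linear": [5.9, 8.6, -10.6], "delta_rot": [0, 0, 0]}, {"grip": 255, "linear": [5.9, 8.6, -10.6], "delta_rot": [0, 0, 0]}])

```text
time: 3.05
ee_pos: [0.5201, -0.0786, 0.1249]
tcp_rot: [-180.0, 0.1, 26.0]
wrist_force: [-0.9, -0.0, 0.2]
opening: 0.0
grasp_force: 0.0
```

```bash
python3 - <<'E'
from h import *
c=bot.camera("wrist"); save(c,"w2.png"); C=np.array([.587,-.09])
for t in ["lid_center","rim1_top","rim2_top","rim3_top","rim4_top"]:
    for r in bot.pinpoint(c,t)[:2]:
        p=at_z(c,r["pixel"],.1135 if t[0]=='l' else .1195); d=p[:2]-C
        print(t,round(r["conf"],2),np.round(r["pixel"],1),np.round(p,3),np.degrees(np.arctan2(d[1],d[0])),np.hypot(*d))
E
```

```text
lid_center 0.67 [390.3 151.8] [ 0.587 -0.087  0.113] 94.21315438204564 0.0028568840073776155
lid_center 0.27 [320.1 246.8] [ 0.52  -0.078  0.114] 169.95970049628798 0.06809065608765379
rim1_top 0.55 [488.8  44. ] [ 0.652 -0.102  0.12 ] -10.461285582295675 0.06614374679806553
rim2_top 0.96 [289.2  70.7] [ 0.6   -0.023  0.12 ] 79.32995565652834 0.06778368174002737
rim3_top 0.89 [320.8 248.1] [ 0.522 -0.078  0.12 ] 169.08321228638863 0.06595676678748791
rim3_top 0.47 [390.5 153.9] [ 0.586 -0.086  0.12 ] 102.22133494104344 0.003996627833303032
rim4_top 0.71 [485.5 226.9] [ 0.574 -0.155  0.12 ] -100.92886635017801 0.06644454800952806
```

View pics/w2.png

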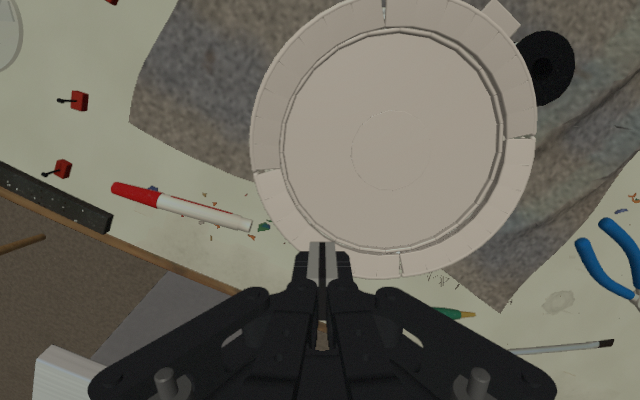

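The view agrees: slits at (265,171), (400,262), (520,137) and (384,12), with the fingertips over the middle of section 3. Pressing now.

play_rows(targets=[{"grip": 255, "linear": [0.1, 0.1, -0.3], "delta_rot": [0, 0, 0]}, {"grip": 255, "linear": [0.1, 0.1, -0.5], "delta_rot": [0, 0, 0]}, {"grip": 255, "linear": [0.1, 0.1, -0.6], "delta_rot": [0, 0, 0]}, {"grip": 255, "linear": [0.1, 0.1, -0.7], "delta_rot": [0, 0, 0]}, {"grip": 255, "linear": [0.1, 0.1, -0.8], "delta_rot": [0, 0, 0]}, {"grip": 255, "linear": [0.1, 0.1, -0.9], "delta_rot": [0, 0, 0]}, {"grip": 255, "linear": [0.1, 0.1, -0.9], "delta_rot": [0, 0, 0]}])

```text
time: 4.05
ee_pos: [0.5215, -0.077, 0.1162]
tcp_rot: [-180.0, 0.0, 26.1]
wrist_force: [0.4, 0.0, 0.2]
opening: 0.0
grasp_force: 0.2
```

play_rows(targets=[{"grip": 255, "linear": [0, 0, -0.1], "delta_rot": [0, 0, 0]}, {"grip": 255, "linear": [0, 0, -0.2], "delta_rot": [0, 0, 0]}, {"grip": 255, "linear": [0, 0, -0.2], "delta_rot": [0, 0, 0]}])

```text
time: 4.35
ee_pos: [0.5215, -0.0771, 0.1139]
tcp_rot: [-180.0, 0.0, 26.1]
wrist_force: [-0.2, -0.0, -0.7]
opening: -0.0001
grasp_force: 0.0
```

play_rows(targets=[{"grip": 255, "linear": [0, 0, -0.1], "delta_rot": [0, 0, 0]}, {"grip": 255, "linear": [0, 0, -0.15], "delta_rot": [0, 0, 0]}, {"grip": 255, "linear": [0, 0, -0.15], "delta_rot": [0, 0, 0]}])

```text
time: 4.65
ee_pos: [0.5217, -0.0771, 0.1134]
tcp_rot: [180.0, -0.0, 26.1]
wrist_force: [-2.3, 0.3, 6.0]
opening: -0.0001
grasp_force: 2.5
```

play_rows(targets=[{"grip": 255, "linear": [0, 0, -0.1], "delta_rot": [0, 0, 0]}, {"grip": 255, "linear": [0, 0, -0.1], "delta_rot": [0, 0, 0]}])

```text
time: 4.85
ee_pos: [0.5217, -0.0771, 0.1132]
tcp_rot: [180.0, -0.1, 26.1]
wrist_force: [-4.5, -0.1, 9.4]
opening: 0.0002
grasp_force: 5.3
```

play_rows(targets=[{"grip": 255, "linear": [0, 0, 2.0], "delta_rot": [0, 0, 0]}, {"grip": 255, "linear": [2, -3, 2.2], "delta_rot": [0, 0, 0]}, {"grip": 255, "linear": [4, -6, 2.2], "delta_rot": [0, 0, 0]}, {"grip": 255, "linear": [5.2, -7.8, 2.2], "delta_rot": [0, 0, 0]}, {"grip": 255, "linear": [5.2, -7.8, 1.5], "delta_rot": [0, 0, 0]}, {"grip": 255, "linear": [5.2, -7.8, 0.9], "delta_rot": [0, 0, 0]}, {"grip": 255, "linear": [5.2, -7.8, 0.6], "delta_rot": [0, 0, 0]}, {"grip": 255, "linear": [5.2, -7.8, 0.3], "delta_rot": [0, 0, 0]}, {"grip": 255, "linear": [5.2, -7.8, 0.1], "delta_rot": [0, 0, 0]}, {"grip": 255, "linear": [5.2, -7.8, 0.1], "delta_rot": [0, 0, 0]}])

```text
time: 5.85
ee_pos: [0.5733, -0.1545, 0.1134]
tcp_rot: [180.0, -0.0, 26.1]
wrist_force: [-1.2, -1.4, 4.4]
opening: 0.0001
grasp_force: 2.5
```

play_rows(targets=[{"grip": 255, "linear": [0, 0, -0.1], "delta_rot": [0, 0, 0]}, {"grip": 255, "linear": [0, 0, -0.15], "delta_rot": [0, 0, 0]}, {"grip": 255, "linear": [0, 0, -0.15], "delta_rot": [0, 0, 0]}])

```text
time: 6.15
ee_pos: [0.5734, -0.1545, 0.1131]
tcp_rot: [179.9, -0.1, 26.1]
wrist_force: [-3.9, -0.7, 14.3]
opening: -0.0001
grasp_force: 6.7
```

play_rows(targets=[{"grip": 255, "linear": [0, 0, 2.0], "delta_rot": [0, 0, 0]}, {"grip": 255, "linear": [3, 2, 2.2], "delta_rot": [0, 0, 0]}, {"grip": 255, "linear": [6, 4, 2.2], "delta_rot": [0, 0, 0]}, {"grip": 255, "linear": [7.9, 5.2, 2.2], "delta_rot": [0, 0, 0]}, {"grip": 255, "linear": [7.9, 5.2, 1.5], "delta_rot": [0, 0, 0]}, {"grip": 255, "linear": [7.9, 5.2, 0.9], "delta_rot": [0, 0, 0]}, {"grip": 255, "linear": [7.9, 5.2, 0.6], "delta_rot": [0, 0, 0]}, {"grip": 255, "linear": [7.9, 5.2, 0.3], "delta_rot": [0, 0, 0]}, {"grip": 255, "linear": [7.9, 5.2, 0.1], "delta_rot": [0, 0, 0]}, {"grip": 255, "linear": [7.9, 5.2, 0.1], "delta_rot": [0, 0, 0]}])

```text
time: 7.15
ee_pos: [0.6519, -0.1033, 0.1133]
tcp_rot: [180.0, -0.0, 26.0]
wrist_force: [-1.5, 1.3, 8.1]
opening: -0.0001
grasp_force: 3.8
```

play_rows(targets=[{"grip": 255, "linear": [0, 0, -0.1], "delta_rot": [0, 0, 0]}, {"grip": 255, "linear": [0, 0, -0.1], "delta_rot": [0, 0, 0]}])

```text
time: 7.35
ee_pos: [0.6521, -0.1034, 0.1131]
tcp_rot: [180.0, -0.1, 26.0]
wrist_force: [-2.6, 2.3, 12.4]
opening: -0.0002
grasp_force: 6.2
```

play_rows(targets=[{"grip": 255, "linear": [0, 0, 2.0], "delta_rot": [0, 0, 0]}, {"grip": 255, "linear": [-2, 3, 2.2], "delta_rot": [0, 0, 0]}, {"grip": 255, "linear": [-4, 6, 2.2], "delta_rot": [0, 0, 0]}, {"grip": 255, "linear": [-5.2, 8.0, 2.2], "delta_rot": [0, 0, 0]}, {"grip": 255, "linear": [-5.2, 8.0, 1.5], "delta_rot": [0, 0, 0]}, {"grip": 255, "linear": [-5.2, 8.0, 0.9], "delta_rot": [0, 0, 0]}, {"grip": 255, "linear": [-5.2, 8.0, 0.6], "delta_rot": [0, 0, 0]}, {"grip": 255, "linear": [-5.2, 8.0, 0.3], "delta_rot": [0, 0, 0]}, {"grip": 255, "linear": [-5.2, 8.0, 0.1], "delta_rot": [0, 0, 0]}, {"grip": 255, "linear": [-5.2, 8.0, 0.1], "delta_rot": [0, 0, 0]}])

```text
time: 8.35
ee_pos: [0.6009, -0.0239, 0.1132]
tcp_rot: [180.0, -0.0, 26.0]
wrist_force: [-3.5, 2.1, 11.2]
opening: -0.0001
grasp_force: 5.5
```

play_rows(targets=[{"grip": 255, "linear": [0, 0, -0.1], "delta_rot": [0, 0, 0]}, {"grip": 255, "linear": [0, 0, -0.1], "delta_rot": [0, 0, 0]}])

```text
time: 8.55
ee_pos: [0.601, -0.0239, 0.113]
tcp_rot: [180.0, -0.1, 26.0]
wrist_force: [-5.9, 2.5, 16.4]
opening: -0.0001
grasp_force: 8.2
```

Retreat up and back, and look.

play_rows(targets=[{"grip": 255, "linear": [0, 0, 3], "delta_rot": [0, 0, 0]}, {"grip": 255, "linear": [0, 0, 7], "delta_rot": [0, 0, 0]}, {"grip": 255, "linear": [-3, -1, 11], "delta_rot": [0, 0, 0]}, {"grip": 255, "linear": [-7, -3, 12], "delta_rot": [0, 0, 0]}, {"grip": 255, "linear": [-11, -5, 12], "delta_rot": [0, 0, 0]}, {"grip": 255, "linear": [-13, -6, 12], "delta_rot": [0, 0, 0]}, {"grip": 255, "linear": [-13, -6, 12], "delta_rot": [0, 0, 0]}, {"grip": 255, "linear": [-13, -6, 12], "delta_rot": [0, 0, 0]}])

```text
time: 9.35
ee_pos: [0.4707, -0.0839, 0.231]
tcp_rot: [180.0, -0.0, 26.0]
wrist_force: [0.5, -0.3, 0.2]
opening: 0.0001
grasp_force: 0.0
```

```bash
python3 - <<'E'
from h import *
s=bot.camera("scene"); w=bot.camera("wrist"); t=bot.camera("top")
for n,c in (("wrist",w),("top",t)):
    v,u=np.mgrid[0:400,0:640]; d=c["range_z"].ravel(); uv=np.c_[u.ravel(),v.ravel()].astype(float)
    q=cv2.undistortPoints(uv[:,None],K(c),np.array(c["dist_coeffs"],float))[:,0]
    T=np.linalg.inv(c["world_to_cam"]); P=(np.c_[q[:,0],-q[:,1],-np.ones(len(q))]*d[:,None])@T[:3,:3].T+T[:3,3]
    D=P[:,:2]-[.587,-.09]; r=np.hypot(*D.T); a=(np.degrees(np.arctan2(D[:,1],D[:,0]))+11)%360
    for k in range(4):
        m=(d>0)&(r>.062)&(r<.073)&(abs((a-90*k+180)%360-180)<35)&(P[:,2]>.09)&(P[:,2]<.14)
        print(n,k+1,m.sum(),np.round(np.median(P[m,2]),4) if m.any() else None)
    m=(d>0)&(r<.05); print("panel",m.sum(),np.median(P[m,2]) if m.any() else None)
a=cv2.resize(s["color"][140:250,260:440],(720,440)); b=cv2.resize(w["color"],(0,0),fx=.25,fy=.25)
cv2.imwrite("pics/s3.png",a[:,:,::-1]); save(w,"w3.png")
for n in ["lid_center"]: print([ (r["conf"],at_z(t,r["pixel"],.1135)) for r in bot.pinpoint(t,n)])
E
```

```text
wrist 1 928 0.1138
wrist 2 1262 0.1139
wrist 3 1171 0.1138
wrist 4 1172 0.1137
panel 11444 0.10940482062640586
top 1 130 0.1143
top 2 172 0.1143
top 3 61 0.1145
top 4 0 None
panel 709 0.10997813666248746
[(0.85, array([0.52174967, 0.2547529 , 0.1135    ])), (0.59, array([ 0.59009049, -0.09232372,  0.1135    ]))]
```

View pics/s3.png

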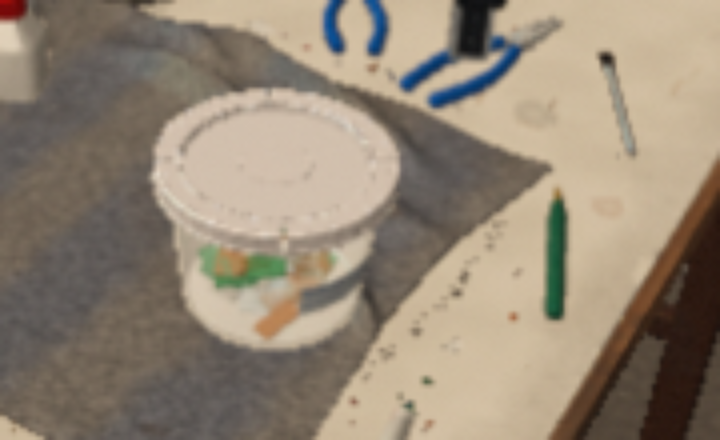

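View pics/w3.png

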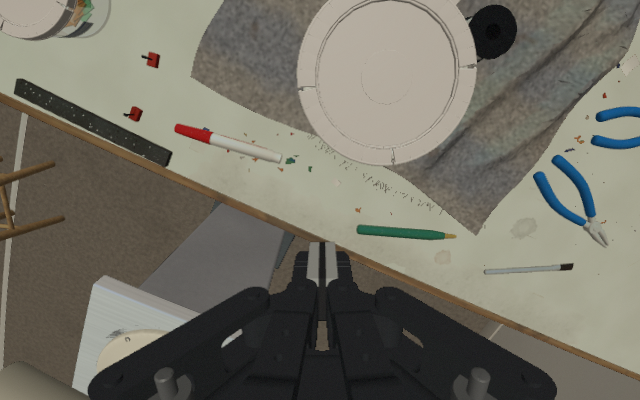

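All four sections measure 0.114 m, about 4 mm above the panel, so they are shut. The tub is still upright at about (385,80) in the wrist view, and the hand is clear.

```bash
python3 -c "
from workcell import bot
print(bot.job_done())"
```

```text
the job is handed in; nothing more can be done
None
```

All four rim sections of the larger tub's lid are pressed shut (each measured about 0.114 m high, level all round), the tub is still standing in place, the hand is clear, and the job is handed in.

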